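# Screw the mailer press home and back it off a quarter turn

## Robot

A 7-joint arm with a two-finger parallel gripper is mounted at the origin on the work surface. World frame = base frame: x ahead of the robot, y to its left, z up, the work surface at z = 0. Lengths are in m, angles in rad, forces in N, time in s.
With the tool pointing down it reaches from about 0.425 to 0.95 m from the base axis. Payload 4.7 kg.
Tool frame: the origin (TCP) lies on the centre line of the jaws, within the pads' length; the fingertips stand 14 mm ahead of it and the grasp point (between the pads) lies 5 mm behind it; z points along the fingers, y is the direction in which the jaws open and shut (so a half turn about z gives the same grasp; the last joint's range is limited). The gripper opens to 85 mm and grips with 20 to 120 N. Pads are 22 mm wide; open, the fingers measure 114 mm over their backs; the gripper's body (76 mm by 85 mm) begins 54 mm behind the grasp point. The pads swing forward as they close: fully open they stand 13 mm farther back than shut.
Start: joints at [-1.272, 0.469, -0.049, 1.532, 0.024, 1.141, -0.082], TCP at [0.217, 0.639, 0.245] pointing down, gripper open.
Joint ranges: [-2.59, 2.59], [-0.33, 1.99], [-1.39, 1.29], [0.1, 2.45], [-1.04, 4.18], [0.21, 1.99], [-2.66, 2.66]. Speed limits (rad/s): [2.57, 2.57, 3.14, 3.14, 3.14, 3.14, 3.14].

## Interface

Orientations are given as a unit quaternion [w, x, y, z].
In Python, from cell import state, capture, finish_job gives the robot as it stands.
- The arm moves only by the shell command python3 -m creep 'ROWS' [FORCE]. ROWS is JSON, a list of rows, each a list of 7 numbers: the shift along the tool's x, y, z in mm, then the turn, a rotation vector about the tool's x, y, z in degrees, then the closure, from 0 (fully open) to 1 (shut). In form: [[dx, dy, dz, rx, ry, rz, jaw], ...]. A call has 1 to 10 rows; each row is the pose to reach, as a shift and turn from the pose commanded when the call began, along the tool's axes at that moment; what a row does not reach only later rows make up. A row lasts 1/10 s, in which the tool goes at most 50 mm and 8.59 degrees, less where a joint would pass 70% of its speed; a pose out of reach is approached as far as the arm can. A call with a gripper value outside its range is refused whole. The fingers move at their own pace and stop on an object; FORCE is the grip in N (left out, the last holds). Time passes only in rows, so rows that repeat a pose let the fingers close. It gives the time, the measured TCP pose, the force and the opening at its end, in the units of the state.
- state(): the state, without advancing time (a new reading comes with each control period).
- capture(name): name is "scene" or "top" or "wrist"; returns a dict with "image" (400x640x3 uint8, red, green, blue), "depth" (400x640 float32, m along the optical axis (not along the pixel's ray), 0 where there is no reading), "fov_y" (degrees; the focal length in pixels is half the picture's height over the tangent of half this angle, whatever the lens; pixels are square), "cx", "cy" (the principal point, pixels), "dist_coeffs" ([k1, k2, p1, p2, k3] as OpenCV has them; the pictures are not rectified), "R" (3x3) and "t" (3): a world point X has camera coordinates R X + t. Camera axes: x right, y down, z forward; pixel columns grow to the right and rows downward; lengths in m; the calibration is good to about 2 mm. A picture is of the moment at which its call begins.
- finish_job(): hands the job in, once; it reports no verdict.
The state is a dict: "t": time; "joints": joint angles; "qd": joint speeds; "effort": joint torques, N m; "eef_pos": TCP position; "tool_rot": TCP orientation; "contact_force": force on the tool from outside, world axes, zero at the start; "ft_torque": the same for the moment, N m; "gripper_width": finger opening in m.
Only numpy, scipy, OpenCV 4.12 (cv2) and the standard library are available. Lean on these libraries where they do the work, as an engineer would, in place of code of your own. Each camera call takes 0.05 s, during which the arm holds its last target. There are 200 camera calls.

## Task

On the packing table stand two small screw presses. Take the one with the red handwheel, which holds the brown card mailers, and crank its wheel clockwise (seen from above) by the black knob until you feel it come up against its stop; then turn it back a quarter turn, so that the mailers are not left jammed, and let go. Leave the wheel of the other press, the blue one, as it is.

Things in the scene. Friction and masses are not known exactly. Their poses are not given: they have to be found in the camera images.
- red_hub (a point): Top centre of the red wheel's dark hub, on its upright axis, 172 mm above the table. The wheel, 122 mm across, lies level on the crossbeam (top at 150 mm) of a fixed press, base 260 x 240 mm, holding brown card mailers. Rim: 12 mm bar, 156 to 168 mm up; it keeps its height as it turns, only the plate below sinks, 8 mm a turn. Only the knob stands above 172 mm.
- red_knob (a point): Grip point of the red wheel's black crank knob, on the knob's axis, 200 mm above the table. Upright cylinder 22 mm across, 172 to 225 mm up. It runs on a level circle of radius 55 mm about red_hub and may start anywhere on it. It spins freely on its spindle, so a gripper holding it from above can keep its own yaw all the way round.
- red_wheel (a joint): Angle of the red wheel in rad, growing clockwise seen from above (plate sinks); also read while the knob is held. At the start the stop is 1.1 to 2 turns of clockwise travel away; no mark shows it, it must be felt. Before it the wheel turns with 2 to 4 N at the knob and stays where it is left; the stop is hard, and 10 to 20 N at the knob is ample.
- blue_knob (a point): The like point on the black knob of the other press, of the same size, with a blue wheel and a stack of white sheets: leave it alone. Its wheel's axis stands at least 360 mm from the red one's, to the left or right of it.

How it is judged:
On the way:
1. the red wheel has been cranked clockwise up against its stop (value of joint red_wheel above 15.9 rad), for 0.1 s.
At the end, for the whole second after the job is handed in: After having been at its stop (within 6 degrees, for 0.1 s), the red wheel stands still a quarter turn back from it, between 62 and 117 degrees counter-clockwise of the stop, and is let go (value of joint red_wheel between 13.95 and 14.91 rad and velocity of joint red_wheel between -0.1 and 0.1 rad/s); the robot touches nothing.
It fails at once if the blue wheel is turned (its knob shifts by more than 20 mm) (distance of blue_knob from where it was at the start of the episode above 0.02 m).
It also fails if it takes over 64 s, if anything falls off the work surface, if the arm or the gripper's body presses on something with over 40 N, if the wrist force passes 120 N, or if a joint passes its speed limit or range.

## Working session

There is one attempt and no reset: what is moved stays moved. The work goes in short steps, Python scripts to look and compute and a shell command to move; the robot and the scene stay as the last step left them, time stands still between calls to the robot, and variables do not carry over. Pictures are saved under pics/ and viewed, about 8 in all and at most 12, crops included, and the job is handed in when it is done.

```bash
mkdir -p pics; ls; cat > h.py <<'E'
import numpy as np, cv2
from cell import state, capture
def cap(n):
    c=capture(n); f=200/np.tan(np.radians(c['fov_y']/2))
    c['K']=np.array([[f,0,c['cx']],[0,f,c['cy']],[0,0,1.]]); c['D']=np.array(c['dist_coeffs'],float)
    c['R']=np.array(c['R']); c['t']=np.array(c['t']); return c
def ray(c,u,v,z):
    p=cv2.undistortPoints(np.array([[[u,v]]],float),c['K'],c['D'])[0,0]
    d=c['R'].T@np.array([p[0],p[1],1]); o=-c['R'].T@c['t']
    return o+d*(z-o[2])/d[2]
def blobs(m,amin=60):
    n,l,s,ce=cv2.connectedComponentsWithStats(m.astype(np.uint8))
    return [(s[i].tolist(),ce[i].round(1).tolist()) for i in range(1,n) if s[i][4]>amin]
def save(c,n): cv2.imwrite('pics/'+n,c['image'][:,:,::-1])
E
python3 - <<'E'
from h import *
s=state(); print(s)
from scipy.spatial.transform import Rotation as Ro
q=s['tool_rot']
try: print(Ro.from_quat(np.array(q)[[1,2,3,0]]).as_matrix().round(3))
except Exception as e: print(e)
a=cap('top');b=cap('scene'); 
cv2.imwrite('pics/a.png',np.vstack([a['image'],b['image']])[:,:,::-1][::1] if 0 else cv2.resize(np.vstack([a['image'],b['image']])[:,:,::-1],(480,600)))
save(a,'top0.png'); save(b,'scene0.png')
for c in(a,b):
    h=cv2.cvtColor(c['image'],cv2.COLOR_RGB2HSV);H,S,V=cv2.split(h)
    print('red',blobs(((H<8)|(H>172))&(S>130)&(V>60))); print('blue',blobs((H>100)&(H<130)&(S>130)&(V>60)))
E
```

```text
pics
{'t': 0.0, 'joints': array([-1.27189848,  0.46944217, -0.04861536,  1.53368814,  0.0241168 ,
        1.14096814, -0.08230672]), 'qd': array([-4.19226239e-04,  6.03537041e-04,  4.28706591e-04,  1.24936684e-03,
       -1.30171130e-03,  3.62832065e-04, -5.63539506e-05]), 'effort': array([ 4.74233566e-04, -5.10299206e+01, -4.71613894e-02, -2.37721002e+01,
        1.05418786e-02,  7.09177679e-03, -1.20977873e-05]), 'eef_pos': array([0.21712723, 0.63854808, 0.2442634 ]), 'tool_rot': array([-1.19371679e-04,  1.63141363e-01,  9.86602237e-01, -9.52256649e-04]), 'contact_force': array([-0.02798413,  0.09987118, -0.3110263 ]), 'ft_torque': array([-0.0488699 , -0.01542579, -0.02912698]), 'gripper_width': 0.08547815378413395}
[[-0.947  0.322 -0.001]
 [ 0.322  0.947 -0.002]
 [-0.    -0.002 -1.   ]]
red [([66, 57, 59, 30, 812], [95.0, 71.3]), ([405, 150, 67, 66, 1349], [436.4, 184.0]), ([443, 163, 15, 15, 84], [450.2, 169.8])]
blue [([631, 61, 9, 16, 101], [635.9, 68.5]), ([162, 159, 66, 65, 918], [197.7, 186.9])]
red [([29, 0, 62, 88, 1447], [57.3, 34.1]), ([252, 0, 58, 47, 1529], [282.7, 18.9]), ([568, 16, 72, 122, 5332], [612.9, 74.2]), ([251, 39, 72, 30, 637], [287.7, 53.1]), ([525, 106, 115, 75, 2746], [588.9, 141.9]), ([196, 258, 69, 63, 1273], [233.3, 287.2]), ([557, 263, 56, 21, 767], [584.3, 273.1]), ([219, 292, 11, 18, 88], [223.6, 300.4])]
blue [([594, 114, 44, 34, 645], [614.1, 131.4]), ([502, 116, 33, 40, 665], [515.7, 136.3]), ([398, 172, 56, 43, 698], [427.3, 196.1])]
```

View pics/top0.png

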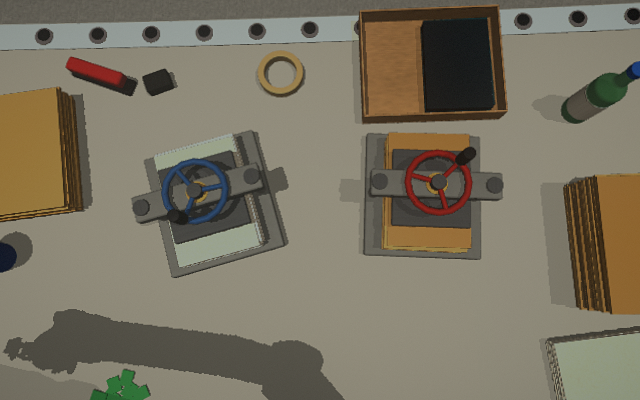

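View pics/scene0.png

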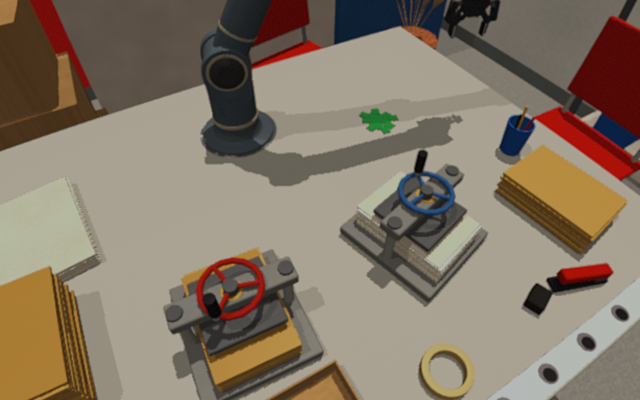

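Top view: the red wheel is centred near (438,182) with its knob at about (465,156). The blue wheel is near (196,190), knob near (178,217). The scene view agrees: red knob at (211,305).

```bash
python3 - <<'E'
from h import *
a=cap('top'); b=cap('scene')
for n,c,win in(('top',a,(395,500,140,225)),('scene',b,(190,275,250,330))):
    h=cv2.cvtColor(c['image'],cv2.COLOR_RGB2HSV);H,S,V=cv2.split(h)
    m=((H<8)|(H>172))&(S>130)&(V>60)
    w=np.zeros_like(m); w[win[2]:win[3],win[0]:win[1]]=1; m&=w
    v,u=np.nonzero(m)
    P=np.array([ray(c,x,y,.164)[:2] for x,y in zip(u,v)])
    hull=cv2.convexHull(P.astype(np.float32)); (ctr,r)=cv2.minEnclosingCircle(P.astype(np.float32)); print(n,'hub',ctr,r)
    k=(V<45)&w; 
    for s,ce in blobs(k,20): print(s,ce,ray(c,*ce,.2).round(3), V[int(ce[1]),int(ce[0])])
    print('campos',(-c['R'].T@c['t']).round(3))
print(ray(a,197,188,.164), ray(a,178,217,.2))
x=cv2.resize(a['image'][130:240,380:510],None,fx=4,fy=4,interpolation=cv2.INTER_CUBIC); cv2.imwrite('pics/c.png',x[:,:,::-1])
E
```

```text
top hub (0.5717439651489258, -0.22906051576137543) 0.06062765419483185
[455, 147, 21, 18, 239] [465.2, 155.9] [ 0.609 -0.27   0.2  ] 39
[421, 157, 15, 6, 24] [428.2, 158.8] [ 0.606 -0.206  0.2  ] 34
[430, 183, 8, 7, 23] [432.7, 186.4] [ 0.557 -0.211  0.2  ] 34
[418, 197, 16, 3, 21] [424.1, 197.3] [ 0.539 -0.195  0.2  ] 42
[446, 198, 14, 3, 21] [453.1, 198.4] [ 0.535 -0.244  0.2  ] 42
campos [ 0.418 -0.023  0.982]
scene hub (0.574525773525238, -0.22756215929985046) 0.06091303750872612
[230, 288, 9, 9, 37] [233.6, 292.3] [ 0.607 -0.228  0.2  ] 30
[257, 292, 18, 24, 132] [266.2, 300.3] [ 0.646 -0.188  0.2  ] 31
[199, 294, 27, 36, 426] [211.0, 311.5] [ 0.62  -0.273  0.2  ] 10
[226, 302, 23, 10, 43] [237.3, 307.7] [ 0.635 -0.234  0.2  ] 49
[243, 314, 18, 16, 76] [252.5, 323.7] [ 0.671 -0.224  0.2  ] 36
campos [ 0.936 -0.262  0.792]
[0.57367127 0.20575465 0.164     ] [0.51727498 0.22760125 0.2       ]
```

View pics/c.png

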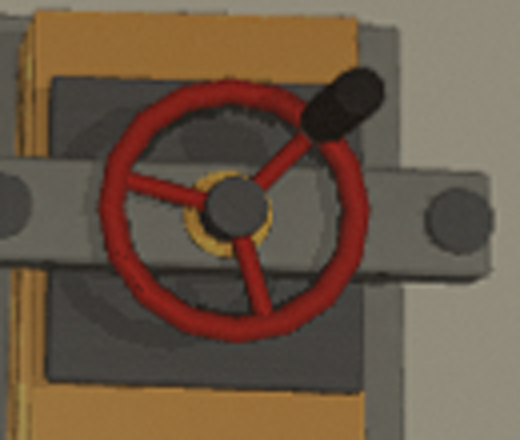

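Hub is about (0.572,-0.228) and the knob about (0.609,-0.270), offset radius 56 mm, which matches. I'll rise and travel, turning the tool so its x lies along world y and its y along world x.

```bash
python3 -m creep '[[0,0,-50,0,0,8,0],[-320,-353,-90,0,0,71.2,0],[-320,-353,-90,0,0,71.2,0],[-320,-353,-90,0,0,71.2,0],[-320,-353,-90,0,0,71.2,0],[-320,-353,-90,0,0,71.2,0],[-320,-353,-90,0,0,71.2,0],[-320,-353,-90,0,0,71.2,0],[-320,-353,-90,0,0,71.2,0],[-320,-353,-90,0,0,71.2,0]]'; python3 -c "
from cell import state
s=state();print(s['joints'].round(2),s['eef_pos'],s['tool_rot'])"
```

```text
t: 1.2
eef_pos: [0.3958, 0.2255, 0.3332]
tool_rot: [-0.0, 0.707, 0.707, 0.0]
contact_force: [1.6, -0.2, 0.1]
gripper_width: 0.0851
[-0.96  0.02  0.36  1.92 -0.01  1.21 -0.6 ] [0.39577313 0.22550828 0.33324215] [-1.75240324e-04  7.07206801e-01  7.07006647e-01  3.33770878e-04]
```

```bash
python3 -m creep '[[-480,205,30,0,0,0,0],[-480,205,30,0,0,0,0],[-480,205,30,0,0,0,0],[-480,205,30,0,0,0,0],[-480,205,30,0,0,0,0],[-480,205,30,0,0,0,0],[-480,205,30,0,0,0,0],[-480,205,30,0,0,0,0],[-480,205,30,0,0,0,0],[-480,205,30,0,0,0,0]]'; python3 -m creep '[[0,0,0,0,0,0,0],[0,0,0,0,0,0,0],[0,0,0,0,0,0,0],[0,0,0,0,0,0,0],[0,0,0,0,0,0,0]]'; python3 - <<'E'
from h import *
s=state();print(s['joints'].round(2),s['eef_pos'],s['tool_rot'])
w=cap('wrist'); save(w,'w1.png')
o=-w['R'].T@w['t']; print(o)
for n,X in(('knob',[.609,-.27,.225]),('hub',[.572,-.228,.172])):
    print(n,cv2.projectPoints(np.array([X]),cv2.Rodrigues(w['R'])[0],w['t'],w['K'],w['D'])[0].ravel())
E
```

```text
t: 2.2
eef_pos: [0.5924, -0.2329, 0.3038]
tool_rot: [-0.0, 0.707, 0.708, 0.0]
contact_force: [0.5, 0.2, 0.6]
gripper_width: 0.0851
t: 2.7
eef_pos: [0.5919, -0.2297, 0.3046]
tool_rot: [-0.0, 0.706, 0.708, 0.001]
contact_force: [0.7, -0.1, -0.5]
gripper_width: 0.0853
[-0.21  0.42  0.73  1.59 -0.29  1.24  0.57] [ 0.5918752  -0.22967234  0.30461873] [-9.48565924e-05  7.06084569e-01  7.08127216e-01  6.46599011e-04]
[ 0.59103737 -0.15727969  0.4332206 ]
knob [338.61337567 258.84312279]
hub [297.47757994 193.05214139]
```

View pics/w1.png

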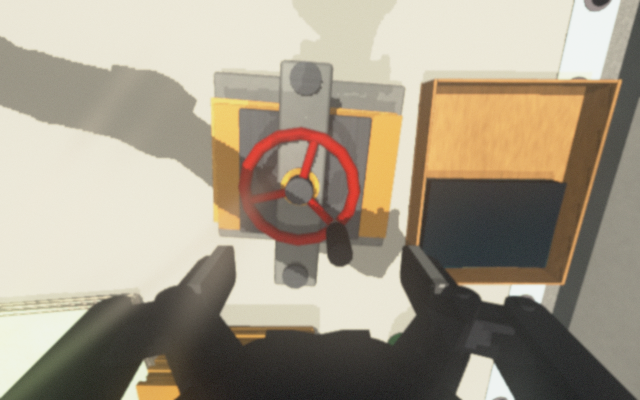

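Wrist view: hub at (299,189), knob top at about (341,256), close to the predicted positions. A refined ray cast comes next.

```bash
python3 - <<'E'
from h import *
w=cap('wrist'); H,S,V=cv2.split(cv2.cvtColor(w['image'],cv2.COLOR_RGB2HSV))
m=((H<8)|(H>172))&(S>130)&(V>60); m[:110]=0;m[255:]=0;m[:,:230]=0;m[:,370:]=0
v,u=np.nonzero(m); P=np.array([ray(w,x,y,.163)[:2] for x,y in zip(u,v)],np.float32)
print('hub rim',cv2.minEnclosingCircle(P),'hub px',ray(w,299,189,.172))
k=(V<60); k[:215]=0;k[275:]=0;k[:,:322]=0;k[:,360:]=0
print(blobs(k)); 
for s,c in blobs(k): print(ray(w,*c,.2))
print(ray(w,341,256,.225))
E
```

```text
hub rim ((0.5728687047958374, -0.22673967480659485), 0.06088639050722122) hub px [ 0.57350826 -0.22426183  0.172     ]
[([328, 223, 15, 18, 98], [334.9, 231.3])]
[ 0.60709485 -0.25629711  0.2       ]
[ 0.61086529 -0.26770701  0.225     ]
```

```bash
python3 -m creep '[[-39,18,0,0,0,0,0],[-39,18,0,0,0,0,0],[-39,18,30,0,0,0,0],[-39,18,55,0,0,0,0],[-39,18,80,0,0,0,0],[-39,18,95,0,0,0,0],[-39,18,107,0,0,0,0],[-39,18,107,0,0,0,0],[-39,18,107,0,0,0,0],[-39,18,107,0,0,0,0]]' && python3 -m creep '[[0,0,0,0,0,0,1],[0,0,0,0,0,0,1],[0,0,0,0,0,0,1],[0,0,0,0,0,0,1],[0,0,0,0,0,0,1],[0,0,0,0,0,0,1],[0,0,0,0,0,0,1],[0,0,0,0,0,0,1],[0,0,0,0,0,0,1],[0,0,0,0,0,0,1]]' 50
```

```text
t: 3.8
eef_pos: [0.6103, -0.2709, 0.1986]
tool_rot: [0.001, 0.707, 0.707, 0.0]
contact_force: [0.1, -0.6, 1.1]
gripper_width: 0.0859
t: 4.8
eef_pos: [0.6101, -0.2706, 0.1975]
tool_rot: [0.001, 0.707, 0.707, 0.0]
contact_force: [1.8, -1.1, 2.4]
gripper_width: 0.0205
```

```bash
python3 - <<'E'
import numpy as np
for d in (9,18):
  for k in range(1,21 if d==18 else 11):
    p=np.radians(-48.5-d*k); q=np.radians(-48.5)
    print(d*k, 'dx %.1f dy %.1f'%(55*(np.sin(p)-np.sin(q)),55*(np.cos(p)-np.cos(q))))
E
```

```text
9 dx -5.2 dy -6.9
18 dx -9.2 dy -14.5
27 dx -12.1 dy -22.7
36 dx -13.6 dy -31.2
45 dx -13.7 dy -39.8
54 dx -12.5 dy -48.3
63 dx -10.0 dy -56.6
72 dx -6.2 dy -64.4
81 dx -1.2 dy -71.4
90 dx 4.7 dy -77.6
18 dx -9.2 dy -14.5
36 dx -13.6 dy -31.2
54 dx -12.5 dy -48.3
72 dx -6.2 dy -64.4
90 dx 4.7 dy -77.6
108 dx 19.3 dy -86.9
126 dx 35.9 dy -91.2
144 dx 53.1 dy -90.1
162 dx 69.1 dy -83.8
180 dx 82.4 dy -72.9
198 dx 91.6 dy -58.4
216 dx 95.9 dy -41.7
234 dx 94.9 dy -24.5
252 dx 88.6 dy -8.5
270 dx 77.6 dy 4.7
288 dx 63.1 dy 14.0
306 dx 46.5 dy 18.3
324 dx 29.3 dy 17.3
342 dx 13.3 dy 10.9
360 dx 0.0 dy 0.0
```

```bash
python3 -m creep '[[-5,-7,0,0,0,0,1],[-9,-14.5,0,0,0,0,1],[-12,-22.5,0,0,0,0,1],[-13.5,-31,0,0,0,0,1],[-13.5,-40,0,0,0,0,1],[-12.5,-48.5,0,0,0,0,1],[-10,-56.5,0,0,0,0,1],[-6,-64.5,0,0,0,0,1],[-1,-71.5,0,0,0,0,1],[4.5,-77.5,0,0,0,0,1]]'
```

```text
t: 5.8
eef_pos: [0.5318, -0.2656, 0.1975]
tool_rot: [0.0, 0.707, 0.707, 0.0]
contact_force: [3.2, -0.9, 5.1]
gripper_width: 0.0207
```

```bash
python3 -m creep '[[14.5,-9.5,0,0,0,0,1],[31,-13.5,0,0,0,0,1],[48.5,-12.5,0,0,0,0,1],[64.5,-6,0,0,0,0,1],[77.5,4.5,0,0,0,0,1],[87,19,0,0,0,0,1],[91,36,0,0,0,0,1],[90,53,0,0,0,0,1],[84,69,0,0,0,0,1],[73,82,0,0,0,0,1]]'; python3 -m creep '[[-14.5,9.5,0,0,0,0,1],[-31,13.5,0,0,0,0,1],[-48,12.5,0,0,0,0,1],[-64,6,0,0,0,0,1],[-77.5,-4.5,0,0,0,0,1],[-82.5,-11.5,0,0,0,0,1],[-86.5,-19.5,0,0,0,0,1],[-89.5,-27.5,0,0,0,0,1],[-89.5,-27.5,0,0,0,0,1]]'
python3 - <<'E'
import numpy as np
for k in range(387,760,6):
    p=np.radians(-48.5-k); q=np.radians(-48.5)
    print(k, '%.1f %.1f'%(55*(np.sin(p)-np.sin(q)),55*(np.cos(p)-np.cos(q))),end='; ')
E
```

```text
t: 6.8
eef_pos: [0.6135, -0.1917, 0.1974]
tool_rot: [-0.002, 0.706, 0.708, -0.001]
contact_force: [-5.3, -0.2, 11.6]
gripper_width: 0.0203
t: 7.7
eef_pos: [0.5851, -0.2833, 0.1974]
tool_rot: [-0.001, 0.708, 0.707, -0.001]
contact_force: [-1.0, -3.6, 7.0]
gripper_width: 0.0205
387 -12.1 -22.7; 393 -13.2 -28.3; 399 -13.8 -34.0; 405 -13.7 -39.8; 411 -13.1 -45.5; 417 -11.8 -51.1; 423 -10.0 -56.6; 429 -7.6 -61.8; 435 -4.7 -66.8; 441 -1.2 -71.4; 447 2.6 -75.7; 453 7.0 -79.5; 459 11.6 -82.8; 465 16.7 -85.7; 471 21.9 -88.0; 477 27.4 -89.7; 483 33.1 -90.8; 489 38.8 -91.4; 495 44.6 -91.3; 501 50.3 -90.7; 507 55.9 -89.4; 513 61.4 -87.6; 519 66.6 -85.2; 525 71.5 -82.3; 531 76.2 -78.9; 537 80.4 -75.0; 543 84.2 -70.7; 549 87.6 -66.0; 555 90.4 -61.0; 561 92.7 -55.7; 567 94.4 -50.2; 573 95.6 -44.6; 579 96.1 -38.8; 585 96.1 -33.1; 591 95.4 -27.4; 597 94.2 -21.7; 603 92.4 -16.3; 609 90.0 -11.0; 615 87.1 -6.1; 621 83.6 -1.5; 627 79.7 2.8; 633 75.4 6.6; 639 70.7 9.9; 645 65.7 12.8; 651 60.5 15.1; 657 55.0 16.8; 663 49.3 18.0; 669 43.6 18.5; 675 37.8 18.5; 681 32.1 17.8; 687 26.5 16.6; 693 21.0 14.7; 699 15.8 12.3; 705 10.8 9.4; 711 6.2 6.0; 717 2.0 2.1; 723 -1.9 -2.2; 729 -5.2 -6.9; 735 -8.0 -11.9; 741 -10.3 -17.2; 747 -12.1 -22.7; 753 -13.2 -28.3; 759 -13.8 -34.0;
```

```bash
cat > g.py <<'E'
# guard: compare measured knob angle with commanded crank angle; exit 1 on lag or force
import sys, numpy as np
from cell import state
s=state(); d=s['eef_pos'][:2]-[.5737,-.2294]; th=float(sys.argv[1])
lag=(th-(-48.5-np.degrees(np.arctan2(d[1],d[0])))+180)%360-180
f=np.array(s['contact_force']); a=np.radians(-48.5-th)
ft=f[0]*np.sin(a)-f[1]*np.cos(a)   # tangential, + = along clockwise
print('cmd %g lag %.1f r %.1f ft %.1f f %s w %.4f t %.1f'%(th,lag,1e3*np.hypot(*d),ft,f.round(1),s['gripper_width'],s['t']))
sys.exit(int(abs(lag)>3 or np.hypot(*f[:2])>10))
E
python3 g.py 387 && python3 -m creep '[[-1.1,-5.6,0,0,0,0,1],[-1.1,-5.6,0,0,0,0,1]]' >/dev/null && python3 g.py 393 &&
python3 -m creep '[[-0.6,-5.7,0,0,0,0,1],[-0.6,-5.7,0,0,0,0,1]]' >/dev/null && python3 g.py 399 &&
python3 -m creep '[[0.1,-5.8,0,0,0,0,1],[0.1,-5.8,0,0,0,0,1]]' >/dev/null && python3 g.py 405 &&
python3 -m creep '[[0.6,-5.7,0,0,0,0,1],[0.6,-5.7,0,0,0,0,1]]' >/dev/null && python3 g.py 411 &&
python3 -m creep '[[1.3,-5.6,0,0,0,0,1],[1.3,-5.6,0,0,0,0,1]]' >/dev/null && python3 g.py 417 &&
python3 -m creep '[[1.8,-5.5,0,0,0,0,1],[1.8,-5.5,0,0,0,0,1]]' >/dev/null && python3 g.py 423
```

```text
cmd 387 lag -2.5 r 55.1 ft 1.8 f [-1.  -3.6  7. ] w 0.0205 t 7.7
cmd 393 lag -1.8 r 55.1 ft 0.4 f [ 0.1 -3.5  7. ] w 0.0204 t 7.9
cmd 399 lag -1.7 r 55.1 ft 0.0 f [ 0.1 -3.3  7.4] w 0.0205 t 8.1
cmd 405 lag -1.9 r 55.2 ft -0.9 f [ 0.7 -2.3  7.7] w 0.0208 t 8.3
cmd 411 lag -1.8 r 55.2 ft -0.2 f [-0.2 -2.1  6.8] w 0.0208 t 8.5
cmd 417 lag -1.9 r 55.2 ft -0.3 f [-0.3 -2.1  6.9] w 0.0205 t 8.7
cmd 423 lag -1.9 r 55.3 ft -0.2 f [-0.5 -1.7  7.5] w 0.0205 t 8.9
```

```bash
sed -i 's/abs(lag)>3/lag>1.5/' g.py; python3 - <<'E'
from h import *
b=cap('scene'); cv2.imwrite('pics/s2.png',cv2.resize(b['image'][150:400,100:420],None,fx=2,fy=2)[:,:,::-1])
E
```

```text
(no output)
```

View pics/s2.png

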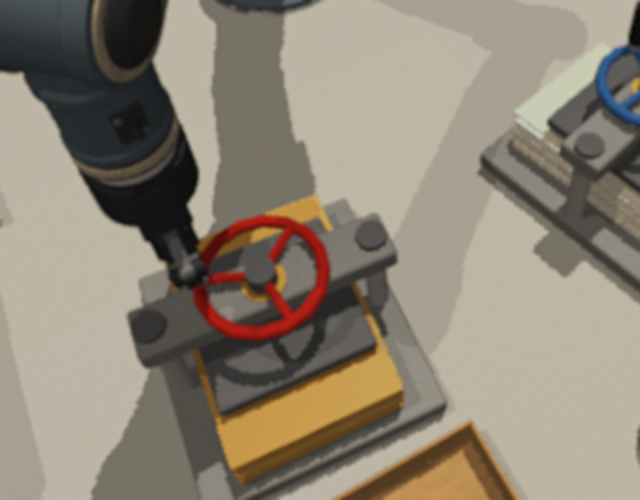

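The wheel follows: a spoke points at the gripper at (190,275), where it holds the knob. Next, the guarded 6° steps.

```bash

python3 -m creep '[[2.4,-5.2,0,0,0,0,1],[2.4,-5.2,0,0,0,0,1]]' >/dev/null && python3 g.py 429 &&
python3 -m creep '[[2.9,-5,0,0,0,0,1],[2.9,-5,0,0,0,0,1]]' >/dev/null && python3 g.py 435 &&
python3 -m creep '[[3.5,-4.6,0,0,0,0,1],[3.5,-4.6,0,0,0,0,1]]' >/dev/null && python3 g.py 441 &&
python3 -m creep '[[3.8,-4.3,0,0,0,0,1],[3.8,-4.3,0,0,0,0,1]]' >/dev/null && python3 g.py 447 &&
python3 -m creep '[[4.4,-3.8,0,0,0,0,1],[4.4,-3.8,0,0,0,0,1]]' >/dev/null && python3 g.py 453 &&
python3 -m creep '[[4.6,-3.3,0,0,0,0,1],[4.6,-3.3,0,0,0,0,1]]' >/dev/null && python3 g.py 459 &&
python3 -m creep '[[5.1,-2.9,0,0,0,0,1],[5.1,-2.9,0,0,0,0,1]]' >/dev/null && python3 g.py 465 &&
python3 -m creep '[[5.2,-2.3,0,0,0,0,1],[5.2,-2.3,0,0,0,0,1]]' >/dev/null && python3 g.py 471 &&
python3 -m creep '[[5.5,-1.7,0,0,0,0,1],[5.5,-1.7,0,0,0,0,1]]' >/dev/null && python3 g.py 477 &&
python3 -m creep '[[5.7,-1.1,0,0,0,0,1],[5.7,-1.1,0,0,0,0,1]]' >/dev/null && python3 g.py 483 &&
python3 -m creep '[[5.7,-0.6,0,0,0,0,1],[5.7,-0.6,0,0,0,0,1]]' >/dev/null && python3 g.py 489 &&
python3 -m creep '[[5.8,0.1,0,0,0,0,1],[5.8,0.1,0,0,0,0,1]]' >/dev/null && python3 g.py 495 &&
python3 -m creep '[[5.7,0.6,0,0,0,0,1],[5.7,0.6,0,0,0,0,1]]' >/dev/null && python3 g.py 501 &&
python3 -m creep '[[5.6,1.3,0,0,0,0,1],[5.6,1.3,0,0,0,0,1]]' >/dev/null && python3 g.py 507
```

```text
cmd 429 lag -1.9 r 55.2 ft -0.2 f [-0.4 -1.3  7.8] w 0.0205 t 9.2
cmd 435 lag -1.9 r 55.3 ft 0.5 f [-1.1 -0.7  7.4] w 0.0206 t 9.3
cmd 441 lag -1.9 r 55.3 ft -0.8 f [-0.7 -2.2  8.4] w 0.0208 t 9.6
cmd 447 lag -1.9 r 55.3 ft 0.4 f [-0.8 -0.2  8.1] w 0.0205 t 9.8
cmd 453 lag -2.0 r 55.3 ft 0.2 f [-0.1  0.2  8. ] w 0.0204 t 9.9
cmd 459 lag -1.8 r 55.3 ft -0.3 f [-0.1 -0.4  8. ] w 0.0207 t 10.2
cmd 465 lag -2.0 r 55.3 ft -0.2 f [1.5 0.6 7.5] w 0.0209 t 10.3
cmd 471 lag -1.8 r 55.3 ft -1.1 f [ 0.1 -1.1  7.8] w 0.0206 t 10.6
cmd 477 lag -1.8 r 55.3 ft -1.0 f [ 1.5 -0.6  6.7] w 0.0207 t 10.8
cmd 483 lag -1.8 r 55.3 ft -0.9 f [ 2.5 -0.5  7.2] w 0.0210 t 10.9
cmd 489 lag -1.7 r 55.3 ft -1.0 f [ 3.2 -0.9  6.8] w 0.0208 t 11.2
cmd 495 lag -1.7 r 55.3 ft -0.7 f [ 2.8 -0.9  6.4] w 0.0209 t 11.3
cmd 501 lag -1.6 r 55.3 ft -0.9 f [ 3.1 -1.4  5.8] w 0.0210 t 11.6
cmd 507 lag -1.3 r 55.3 ft -0.6 f [ 3.2 -1.5  5.3] w 0.0207 t 11.8
```

```bash

python3 -m creep '[[5.5,1.8,0,0,0,0,1],[5.5,1.8,0,0,0,0,1]]' >/dev/null && python3 g.py 513 &&
python3 -m creep '[[5.2,2.4,0,0,0,0,1],[5.2,2.4,0,0,0,0,1]]' >/dev/null && python3 g.py 519 &&
python3 -m creep '[[4.9,2.9,0,0,0,0,1],[4.9,2.9,0,0,0,0,1]]' >/dev/null && python3 g.py 525 &&
python3 -m creep '[[4.7,3.4,0,0,0,0,1],[4.7,3.4,0,0,0,0,1]]' >/dev/null && python3 g.py 531 &&
python3 -m creep '[[4.2,3.9,0,0,0,0,1],[4.2,3.9,0,0,0,0,1]]' >/dev/null && python3 g.py 537 &&
python3 -m creep '[[3.8,4.3,0,0,0,0,1],[3.8,4.3,0,0,0,0,1]]' >/dev/null && python3 g.py 543 &&
python3 -m creep '[[3.4,4.7,0,0,0,0,1],[3.4,4.7,0,0,0,0,1]]' >/dev/null && python3 g.py 549 &&
python3 -m creep '[[2.8,5,0,0,0,0,1],[2.8,5,0,0,0,0,1]]' >/dev/null && python3 g.py 555 &&
python3 -m creep '[[2.3,5.3,0,0,0,0,1],[2.3,5.3,0,0,0,0,1]]' >/dev/null && python3 g.py 561 &&
python3 -m creep '[[1.7,5.5,0,0,0,0,1],[1.7,5.5,0,0,0,0,1]]' >/dev/null && python3 g.py 567 &&
python3 -m creep '[[1.2,5.6,0,0,0,0,1],[1.2,5.6,0,0,0,0,1]]' >/dev/null && python3 g.py 573 &&
python3 -m creep '[[0.5,5.8,0,0,0,0,1],[0.5,5.8,0,0,0,0,1]]' >/dev/null && python3 g.py 579 &&
python3 -m creep '[[0,5.7,0,0,0,0,1],[0,5.7,0,0,0,0,1]]' >/dev/null && python3 g.py 585 &&
python3 -m creep '[[-0.7,5.7,0,0,0,0,1],[-0.7,5.7,0,0,0,0,1]]' >/dev/null && python3 g.py 591
```

```text
cmd 513 lag -1.1 r 55.2 ft 0.1 f [ 4.6 -1.8  4.5] w 0.0207 t 11.9
cmd 519 lag -0.7 r 55.2 ft 0.4 f [ 4.6 -2.   4.6] w 0.0211 t 12.2
cmd 525 lag -0.3 r 55.2 ft 0.3 f [ 4.2 -2.5  4.1] w 0.0209 t 12.3
cmd 531 lag -0.1 r 55.2 ft 0.1 f [ 4.  -3.2  4.6] w 0.0209 t 12.6
cmd 537 lag 0.3 r 55.2 ft -0.1 f [ 3.2 -3.3  5.3] w 0.0206 t 12.8
cmd 543 lag 0.6 r 55.1 ft -0.1 f [ 2.8 -3.7  5. ] w 0.0208 t 12.9
cmd 549 lag 0.9 r 55.1 ft -0.4 f [ 2.  -3.9  5.4] w 0.0204 t 13.2
cmd 555 lag 1.2 r 55.1 ft 0.6 f [ 2.8 -4.3  6.4] w 0.0208 t 13.3
cmd 561 lag 1.3 r 55.0 ft 0.6 f [ 1.8 -3.1  6.9] w 0.0205 t 13.6
cmd 567 lag 1.5 r 55.0 ft 0.8 f [ 1.9 -4.2  6.6] w 0.0206 t 13.8
```

The slow lag drift is periodic and comes from a centre offset of about 1.8 mm, not the stop, since the force is tiny. The guard will now trip on a jump in lag instead.

```bash
sed -i '$d' g.py; cat >> g.py <<'E'
try: p=float(open('lag').read())
except Exception: p=lag
open('lag','w').write(str(lag))
sys.exit(int(lag-p>1.2 or abs(lag)>5 or np.hypot(*f[:2])>10))
E
python3 g.py 567 &&
python3 -m creep '[[1.2,5.6,0,0,0,0,1],[1.2,5.6,0,0,0,0,1]]' >/dev/null && python3 g.py 573 &&
python3 -m creep '[[0.5,5.8,0,0,0,0,1],[0.5,5.8,0,0,0,0,1]]' >/dev/null && python3 g.py 579 &&
python3 -m creep '[[0,5.7,0,0,0,0,1],[0,5.7,0,0,0,0,1]]' >/dev/null && python3 g.py 585 &&
python3 -m creep '[[-0.7,5.7,0,0,0,0,1],[-0.7,5.7,0,0,0,0,1]]' >/dev/null && python3 g.py 591 &&
python3 -m creep '[[-1.2,5.7,0,0,0,0,1],[-1.2,5.7,0,0,0,0,1]]' >/dev/null && python3 g.py 597 &&
python3 -m creep '[[-1.8,5.4,0,0,0,0,1],[-1.8,5.4,0,0,0,0,1]]' >/dev/null && python3 g.py 603 &&
python3 -m creep '[[-2.4,5.3,0,0,0,0,1],[-2.4,5.3,0,0,0,0,1]]' >/dev/null && python3 g.py 609 &&
python3 -m creep '[[-2.9,4.9,0,0,0,0,1],[-2.9,4.9,0,0,0,0,1]]' >/dev/null && python3 g.py 615 &&
python3 -m creep '[[-3.5,4.6,0,0,0,0,1],[-3.5,4.6,0,0,0,0,1]]' >/dev/null && python3 g.py 621 &&
python3 -m creep '[[-3.9,4.3,0,0,0,0,1],[-3.9,4.3,0,0,0,0,1]]' >/dev/null && python3 g.py 627 &&
python3 -m creep '[[-4.3,3.8,0,0,0,0,1],[-4.3,3.8,0,0,0,0,1]]' >/dev/null && python3 g.py 633 &&
python3 -m creep '[[-4.7,3.3,0,0,0,0,1],[-4.7,3.3,0,0,0,0,1]]' >/dev/null && python3 g.py 639 &&
python3 -m creep '[[-5,2.9,0,0,0,0,1],[-5,2.9,0,0,0,0,1]]' >/dev/null && python3 g.py 645
```

```text
cmd 567 lag 1.5 r 55.0 ft 0.8 f [ 1.9 -4.2  6.6] w 0.0206 t 13.8
cmd 573 lag 1.6 r 54.9 ft 0.1 f [ 0.8 -4.2  7.6] w 0.0209 t 13.9
cmd 579 lag 1.7 r 54.9 ft 0.7 f [ 0.8 -2.1  8.1] w 0.0211 t 14.2
cmd 585 lag 1.8 r 54.9 ft -0.3 f [-0.4 -2.2  8.1] w 0.0206 t 14.3
cmd 591 lag 1.9 r 54.9 ft -0.3 f [-0.6 -1.6  8.7] w 0.0210 t 14.6
cmd 597 lag 1.9 r 54.9 ft -0.4 f [-0.7 -1.   9.1] w 0.0207 t 14.8
cmd 603 lag 2.0 r 54.8 ft -0.4 f [-0.7 -0.8  9.5] w 0.0204 t 14.9
cmd 609 lag 2.0 r 54.8 ft 0.2 f [-0.4 -1.3  9.3] w 0.0208 t 15.2
cmd 615 lag 2.1 r 54.8 ft -0.3 f [-1.  -1.   8.3] w 0.0207 t 15.3
cmd 621 lag 2.1 r 54.7 ft -0.8 f [-1.1 -0.1  8.7] w 0.0203 t 15.6
cmd 627 lag 2.1 r 54.7 ft -0.3 f [-0.6 -0.3  9.6] w 0.0209 t 15.8
cmd 633 lag 2.1 r 54.7 ft -0.3 f [0.  0.4 8.4] w 0.0206 t 15.9
cmd 639 lag 2.2 r 54.7 ft 0.1 f [0.9 0.4 7.9] w 0.0203 t 16.1
cmd 645 lag 2.2 r 54.7 ft 0.6 f [ 0.8 -0.3  9.2] w 0.0202 t 16.4
```

```bash

python3 -m creep '[[-5.2,2.3,0,0,0,0,1],[-5.2,2.3,0,0,0,0,1]]' >/dev/null && python3 g.py 651 &&
python3 -m creep '[[-5.5,1.7,0,0,0,0,1],[-5.5,1.7,0,0,0,0,1]]' >/dev/null && python3 g.py 657 &&
python3 -m creep '[[-5.7,1.2,0,0,0,0,1],[-5.7,1.2,0,0,0,0,1]]' >/dev/null && python3 g.py 663 &&
python3 -m creep '[[-5.7,0.5,0,0,0,0,1],[-5.7,0.5,0,0,0,0,1]]' >/dev/null && python3 g.py 669 &&
python3 -m creep '[[-5.8,0,0,0,0,0,1],[-5.8,0,0,0,0,0,1]]' >/dev/null && python3 g.py 675 &&
python3 -m creep '[[-5.7,-0.7,0,0,0,0,1],[-5.7,-0.7,0,0,0,0,1]]' >/dev/null && python3 g.py 681 &&
python3 -m creep '[[-5.6,-1.2,0,0,0,0,1],[-5.6,-1.2,0,0,0,0,1]]' >/dev/null && python3 g.py 687 &&
python3 -m creep '[[-5.5,-1.9,0,0,0,0,1],[-5.5,-1.9,0,0,0,0,1]]' >/dev/null && python3 g.py 693 &&
python3 -m creep '[[-5.2,-2.4,0,0,0,0,1],[-5.2,-2.4,0,0,0,0,1]]' >/dev/null && python3 g.py 699 &&
python3 -m creep '[[-5,-2.9,0,0,0,0,1],[-5,-2.9,0,0,0,0,1]]' >/dev/null && python3 g.py 705 &&
python3 -m creep '[[-4.6,-3.4,0,0,0,0,1],[-4.6,-3.4,0,0,0,0,1]]' >/dev/null && python3 g.py 711 &&
python3 -m creep '[[-4.2,-3.9,0,0,0,0,1],[-4.2,-3.9,0,0,0,0,1]]' >/dev/null && python3 g.py 717 &&
python3 -m creep '[[-3.9,-4.3,0,0,0,0,1],[-3.9,-4.3,0,0,0,0,1]]' >/dev/null && python3 g.py 723
```

```text
cmd 651 lag 2.3 r 54.7 ft -0.5 f [1.3 1.  8.6] w 0.0203 t 16.6
cmd 657 lag 2.3 r 54.7 ft -0.6 f [1.  0.9 7.2] w 0.0209 t 16.8
cmd 663 lag 2.3 r 54.7 ft -0.7 f [0.9 0.9 8.4] w 0.0210 t 16.9
cmd 669 lag 2.3 r 54.7 ft -0.5 f [3.  0.7 7.7] w 0.0207 t 17.1
cmd 675 lag 2.2 r 54.7 ft -0.7 f [3.6 0.5 5.8] w 0.0206 t 17.4
cmd 681 lag 2.1 r 54.7 ft -1.0 f [3.6 0.5 5.9] w 0.0205 t 17.6
cmd 687 lag 2.0 r 54.7 ft -0.5 f [ 4.3 -0.6  6.5] w 0.0206 t 17.8
cmd 693 lag 1.7 r 54.7 ft -1.3 f [ 4.9 -0.5  4.7] w 0.0208 t 17.9
cmd 699 lag 6.4 r 54.8 ft -7.4 f [7.2 4.6 7.1] w 0.0205 t 18.1
```

At 699 the lag jumps by 4.7° and the tangential force goes to -7.4 N: that is the stop. I'll confirm with one more small push.

```bash
python3 -m creep '[[-5,-2.9,0,0,0,0,1],[-5,-2.9,0,0,0,0,1],[-5,-2.9,0,0,0,0,1],[-5,-2.9,0,0,0,0,1]]' >/dev/null ; python3 g.py 705; python3 -c "
from cell import state
print(state()['eef_pos'])"
```

```text
cmd 705 lag 12.1 r 54.7 ft -15.8 f [10.2 12.2  6.8] w 0.0208 t 18.6
[ 0.62464477 -0.24933336  0.19744357]
```

```bash
python3 -m creep '[[5,3,0,0,0,0,1],[10,5.5,0,0,0,0,1],[15.5,7,0,0,0,0,1],[27,9,0,0,0,0,1],[38.5,8.5,0,0,0,0,1],[49.5,5.5,0,0,0,0,1],[60,0.5,0,0,0,0,1],[69,-6.5,0,0,0,0,1],[76.5,-15.5,0,0,0,0,1],[81.5,-25.5,0,0,0,0,1]]' >/dev/null; python3 -m creep '[[0,0,0,0,0,0,1],[0,0,0,0,0,0,1],[0,0,0,0,0,0,1]]'; python3 g.py 603
python3 - <<'E'
import numpy as np
from cell import state
c=np.array([.5737,-.2294]); a=np.array([.62464,-.24933])-c; b=state()['eef_pos'][:2]-c
print(np.degrees(np.arctan2(b[1],b[0])-np.arctan2(a[1],a[0])))
E
```

```text
t: 19.85
eef_pos: [0.5912, -0.1775, 0.1974]
tool_rot: [-0.002, 0.707, 0.707, -0.001]
contact_force: [-1.9, -1.0, 10.8]
gripper_width: 0.0206
cmd 603 lag 2.8 r 54.8 ft -1.4 f [-1.9 -1.  10.8] w 0.0206 t 19.9
92.69397335668795
```

```bash
python3 -m creep '[[0,0,0,0,0,0,0.5],[0,0,0,0,0,0,0.3],[0,0,0,0,0,0,0.2],[0,0,0,0,0,0,0.2],[0,0,0,0,0,0,0.2],[0,0,0,0,0,0,0.2]]'; python3 -m creep '[[0,0,-15,0,0,0,0.2],[0,0,-30,0,0,0,0.2],[0,0,-50,0,0,0,0.2],[0,0,-75,0,0,0,0.2],[0,0,-110,0,0,0,0.2],[0,0,-150,0,0,0,0.2],[0,0,-150,0,0,0,0.2],[0,0,-150,0,0,0,0.2],[0,0,-150,0,0,0,0.2]]'
python3 - <<'E'
from h import *
b=cap('scene'); w=cap('wrist')
cv2.imwrite('pics/s3.png',np.vstack([cv2.resize(b['image'],(480,300)),cv2.resize(w['image'],(480,300))])[:,:,::-1])
print(cv2.projectPoints(np.array([[.591,-.1775,.225],[.573,-.2275,.172]]),cv2.Rodrigues(w['R'])[0],w['t'],w['K'],w['D'])[0].reshape(-1,2)*.75)
E
```

```text
t: 20.45
eef_pos: [0.5931, -0.1779, 0.197]
tool_rot: [-0.0, 0.707, 0.707, -0.0]
contact_force: [-0.0, 0.6, 0.2]
gripper_width: 0.0681
t: 21.35
eef_pos: [0.5928, -0.1777, 0.347]
tool_rot: [-0.0, 0.707, 0.707, -0.0]
contact_force: [0.3, 1.0, 0.1]
gripper_width: 0.0681
[[237.36249384 148.33106168]
 [225.95477602 169.78500569]]
```

View pics/s3.png

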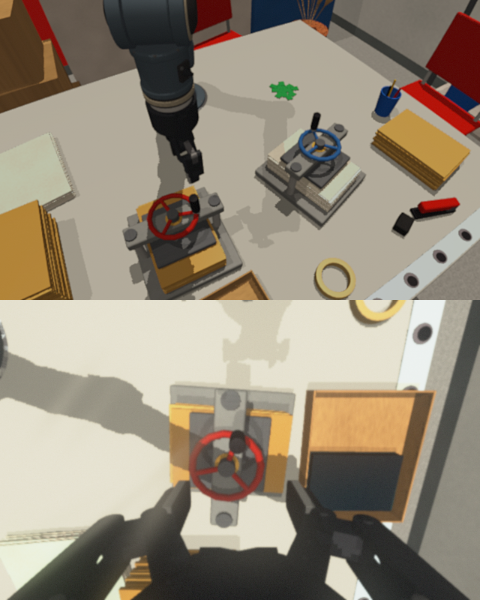

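The knob sits about where it was released (wrist panel (238,441), predicted (237,448)). The gripper is clear above it and the blue press looks untouched. Handing in.

```bash
python3 -c "
from cell import finish_job; print(finish_job())"
```

```text
the job is handed in; nothing more can be done
None
```

I cranked the red wheel clockwise to its stop, turned it back about a quarter turn, let go and handed the job in at about 21 s; it gave no verdict.

- **Stop:** it came about 1.93 turns from the start. The knob stopped following, and the force along its path rose from about 1 N to 7 N. One more small push took it to 16 N with no further movement.
- **Turn back:** the measured tool position gives about 92.7° counter-clockwise, against an allowed 62 to 117°. I could not read the joint itself.
- **Release:** the gripper opened to 68 mm and rose 150 mm, and the contact force fell to about 1 N or less. The last pictures show the red knob about where I released it and the gripper clear of it. The blue press looks untouched; I checked that by eye only.

**What disagreed:**
- While cranking, the knob's angle drifted about ±2° from the commanded one. This falsely tripped my first stop check at 567°, where the force was tiny. I switched the check to look for a sudden jump, and it tripped next at the real stop.
- The wrist sensor showed about 0 to 1 N along the knob's path before the stop, less than the 2 to 4 N stated. The one picture I took during cranking showed the wheel turning with the gripper.

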